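# Set up a specimen comparison station

### The arm

A 6-joint arm with a two-finger parallel gripper is mounted at the origin on a cart in front of the work surface, level with it; the furniture and walls round the work are solid. World frame = base frame: x ahead of the robot, y to its left, z up, the work surface at z = 0. Lengths are in mm, angles in rad, forces in N, time in s.
With the tool pointing down it reaches from about 300 to 775 mm from the base axis. Payload 14.6 kg.
Tool frame: the origin (TCP) lies at the very end of the fingers, on their centre line; the grasp point (between the pads) lies 19 mm behind it; z points along the fingers, y is the line along which they close (so a half turn about z gives the same grasp; the last joint's range is limited). The gripper opens to 94 mm and grips with 3 to 60 N. Pads are 16 mm wide; open, the fingers measure 119 mm over their backs; the gripper's body (75 mm by 177 mm) begins 78 mm behind the grasp point.
Start: joints at [1.035, 0.3, 1.521, -0, 1.321, -0.067], TCP at [248.495, 490.652, 205.446] pointing down, gripper open.
Joint ranges: [-3.03, 3.03], [-0.79, 2.21], [0.23, 2.52], [-1.04, 4.18], [0, 3.07], [-2.55, 2.55]. Speed limits (rad/s): [2.22, 2.22, 2.57, 3.14, 3.14, 3.14].

### API

Orientations are given as [roll, pitch, yaw] about the fixed x, y, z axes, in that order (R = Rz(yaw) Ry(pitch) Rx(roll)).
In Python, from cell import manip, eyes, ticket gives the robot as it stands. The module is installed in compiled form; this text tells all that it offers.
- The arm moves only by the tool arm_command, never from a script. Its argument "plan" is a list of rows, each a list of 5 numbers: the opening, from -1 (shut) to 1 (fully open), then the shift along the tool's x, y, z in m, then the turn about the tool's z in rad. In form: [[jaw, dx, dy, dz, roll], ...]. A call has 1 to 20 rows; each row shifts and turns the commanded pose from where the row before left it, along the tool's axes as they then stand; what a row does not reach is not made up. A row lasts 1/8 s, in which the tool goes at most 62.5 mm and 10.7 degrees, less where a joint would pass 70% of its speed; a pose out of reach is approached as far as the arm can. A call is refused whole if a number of a shift passes 0.0625 or a number of a turn 0.188, either way. A call with a gripper value outside its range is refused whole. The fingers move at their own pace and stop on an object; "newtons" is the grip in N (left out, the last holds). Time passes only in rows, so rows that do not move let the fingers close. It gives the time, the measured TCP pose, the force, the opening and the grip force at its end, in the units of the state.
- manip.read_state(): the state, without advancing time (a new reading comes with each control period).
- eyes.camera(name): name is "side" or "top" or "wrist"; returns a dict with "img" (420x560x3 uint8, blue, green, red), "z_map" (420x560 float32, mm along the optical axis (not along the pixel's ray), 0 where there is no reading), "fx", "fy", "cx", "cy" (pixels), "eye" and "orientation" of the camera in the world. Camera axes: x right, y down, z forward; pixel columns grow to the right and rows downward; lengths in mm; the calibration is good to about 2 mm. A picture is of the moment at which its call begins.
- ticket.sign_off(): hands the job in; it is judged then, once.
The state is a dict: "clock": time; "joints": joint angles; "qd": joint speeds; "effort": joint torques, N m; "eef_pos": TCP position; "eef_rot": TCP orientation; "wrist_force": force on the tool from outside, world axes, zero at the start; "moment": the same for the moment, N m; "finger_gap": finger opening in mm; "finger_force": force on a finger pad.
Only numpy, scipy, OpenCV 4.12 (cv2) and the standard library are available. Lean on these libraries where they do the work, as an engineer would, in place of code of your own. Each camera call takes 0.05 s, during which the arm holds its last target. There are 200 camera calls.

### The job

Set up the specimen station for the class: on the sloping white stand lay the long resin block in the bay nearer the light pad, where it will be compared with the disc, and the small resin block in the other bay, each lying flat on the slope, lengthwise across its bay and with a long side resting against the ledge; stand the loose vial upright, fully down in the stand's well behind the small block. Lay the resin disc flat in the middle of the light pad and then set the folded loupe, as it lies, on the middle of the disc. Leave everything else where it is.

Things in the scene. Friction and masses are not known exactly. Their poses are not given: they have to be found in the camera images.
- stand: White stand with grey deck, fixed. Origin: on the bench, mid-width; local x runs front to back, y left, z up. Slope of 22 deg rises towards +x from x=-0.045, z=0.013 (inner face of the ledge, 7 mm proud, 5 thick) to x=0.0125, z=0.036. A rib splits it in two bays, 94 wide, middles y=+-0.049; there the ledge has a 28 mm finger notch down to the slope. Deck behind: z=0.036, a vial well behind each bay.
- light_pad: Light pad fixed on the bench: flat square plate with an aluminium frame and a lit white top, 130 x 130 mm, 12 mm high. Origin: centre of its underside, on the bench; z up. The middle of the pad is over the origin. It lies to the left or the right of the white stand (which measures 200 mm in y and from x = -0.052 to 0.058 in its own frame).
- long_block: Long clear resin block with a big beetle on a beige base, 34 (x) x 70 (y) x 22 (z) mm, 62 g, loose, lying flat. Origin: centre of its underside; y along its length, z up. Take it by its two long sides, 34 mm apart. Either way round in its bay will do. The stand's slope is slippery: a block let go on it slides down to the ledge by itself.
- small_block: Small clear resin block with two small beetles on a beige base, 29 (x) x 44 (y) x 20 (z) mm, 30 g, loose, lying flat. Origin: centre of its underside; y along its length, z up. Take it by its two long sides, 29 mm apart. Either way round in its bay will do.
- disc: Clear round resin disc with a winged insect, 67 mm diameter, 24 mm high, 85 g, loose, lying flat. Origin: centre of its underside; z up. Take it by its rim.
- loupe: Folded pocket loupe with bright steel cover plates, 38 (x) x 30 (y) x 18 (z) mm, 45 g, loose, lying flat; it stays folded. Origin: centre of its underside; z up. Take it across its 30 mm width (local y).
- vial: Loose vial with white screw cap and cream filling, standing on the bench away from the rack (those in the rack are not meant): 23 mm diameter, 60 mm high, 22 g. Origin: centre of its underside; z up. Take it round its upper half. The stand's wells: 30 mm bore, centred at the stand's local x = 0.035, y = +-0.049; deck z = 0.036, well floor z = 0.012.
- forceps: Bystander: steel forceps lying on edge, 14 x 118 (y) x 11 mm, loose. Origin: centre of underside.
- petri_dish: Bystander: petri dish with lid, 68 mm diameter, 15 mm high, loose. Origin: centre of underside.
- marker_pen: Bystander: white marker pen with black cap, lying, 17 x 135 (y) x 16 mm, loose. Origin: centre of underside.
Not all that is in view belongs to the job. Leave any turquoise look-alike of the loupe alone.

How it is judged:
By the outcome, as a careful person would: the job done as asked, in the order asked, and still so for the second after the job is handed in, with the robot touching nothing.
It also fails if it takes over 128 s, if anything falls off the work surface, if the arm or the gripper's body presses on something with over 40 N, if the wrist force passes 120 N, or if a joint passes its speed limit or range.

## Working session

There is one attempt and no reset: what is moved stays moved. The work goes in short steps, Python scripts to look and compute and a tool call to move; the robot and the scene stay as the last step left them, time stands still between calls to the robot, and variables do not carry over. Pictures are saved under pics/ and viewed, at most 14 in all, crops included, and the job is handed in when it is done.

Besides the shell and the picture viewer there is one more tool, called after "Emit:" as name(argument=value, ...), one argument or row to a line, values as JSON. arm_command: Moves the arm, as the interface text tells. Its arguments: {"type":"object","properties":{"plan":{"type":"array"},"newtons":{"type":"number"}},"required":["plan"]}

```bash
mkdir -p pics; cat > h.py <<'E'
import numpy as np, cv2
from scipy.spatial.transform import Rotation as R
from cell import manip, eyes, ticket
def cam(n):
    c=eyes.camera(n); return c
def rot(c):
    o=np.array(c["orientation"],float)
    return o if o.shape==(3,3) else R.from_euler('xyz',o).as_matrix()
def cloud(c):
    z=c["z_map"]; v,u=np.mgrid[:z.shape[0],:z.shape[1]]
    p=np.stack([(u-c["cx"])/c["fx"]*z,(v-c["cy"])/c["fy"]*z,z],-1)
    return p@rot(c).T+np.array(c["eye"])
def ray(c,u,v,h):
    d=rot(c)@np.array([(u-c["cx"])/c["fx"],(v-c["cy"])/c["fy"],1]); e=np.array(c["eye"])
    return e+d*(h-e[2])/d[2]
E
python3 - <<'E'
from h import *
import pickle
for n in("top","side"):
    c=cam(n); print(n,c["eye"],c["orientation"],c["fx"],c["cx"],c["cy"]); cv2.imwrite(f"pics/{n}0.png",cv2.resize(c["img"],(800,600),interpolation=cv2.INTER_CUBIC)); pickle.dump(c,open(n+"0.pkl","wb"))
print(manip.read_state())
E
```

```text
top [ 341.46943731  -39.8558657  1272.25215135] [-2.97208581 -0.01655045 -1.56395386] 541.3322996754649 272.34569215342503 210.92541981449332
side [ -43.0833637  1132.51923764  863.96811866] [-2.13596233  0.01482935 -2.68336147] 511.29145933086306 284.98342089916315 206.98845424188087
{'clock': 0.1, 'joints': array([ 1.03537851e+00,  3.00411525e-01,  1.52151176e+00, -1.89259498e-05,
        1.32070058e+00, -6.66102308e-02]), 'qd': array([ 0.00074036, -0.00269004, -0.0023747 , -0.00013318,  0.00078675,
       -0.00134406]), 'effort': array([ 1.95813154e-03, -5.32646799e+01, -3.53282726e+01,  7.09909969e-02,
        2.35158240e-02, -1.51103832e-04]), 'eef_pos': array([248.39522268, 490.45181027, 204.9483345 ]), 'eef_rot': array([-3.14056252e+00, -5.03462690e-05,  2.67278974e+00]), 'wrist_force': array([ 0.49570074, -0.52069433,  0.24381523]), 'moment': array([ 0.01839681, -0.01221519,  0.01810017]), 'finger_force': 0.0, 'finger_gap': 93.67558920153857}
```

View pics/top0.png

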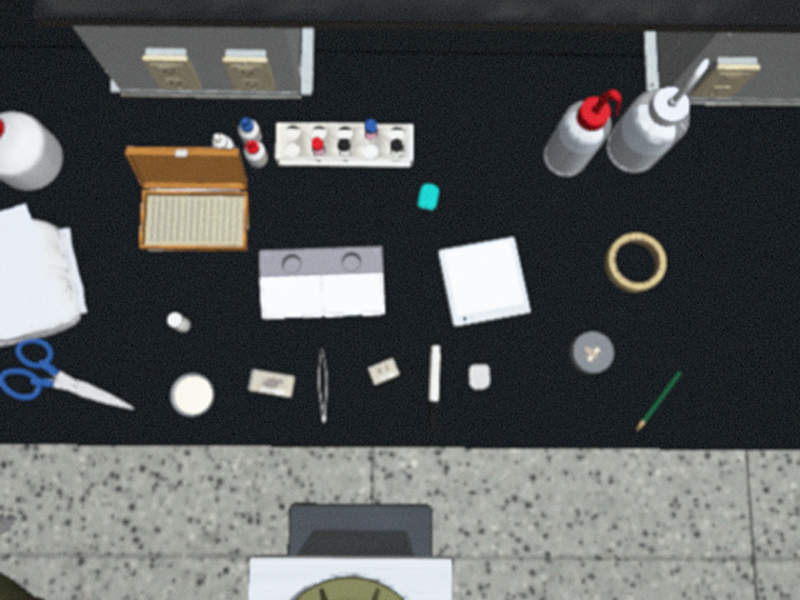

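View pics/side0.png

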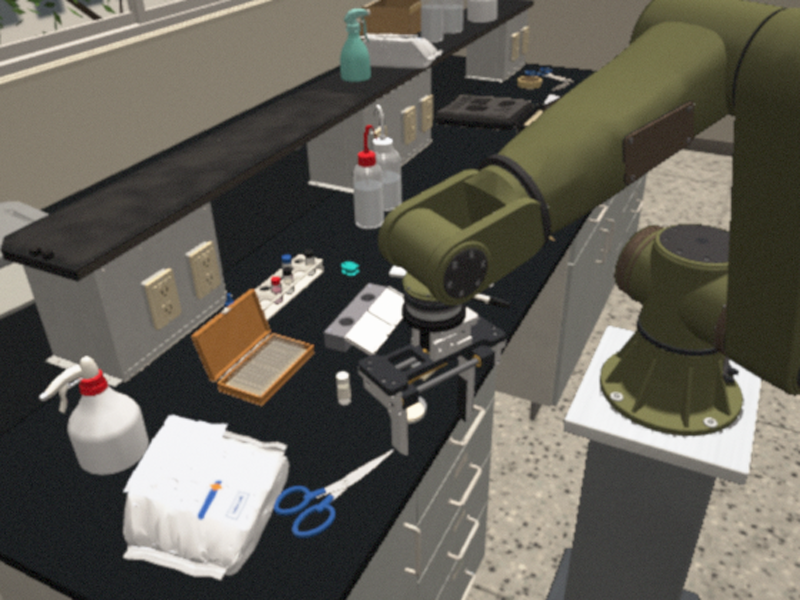

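The top view (800x600) shows these things:
- **Stand:** (322,282).
- **Light pad:** (484,280), to the right of the stand.
- **Long block:** (272,383).
- **Small block:** (384,371).
- **Disc:** clear grey with an insect at (593,352). Similar shapes are the petri dish (192,395) and the tape ring (637,262).
- **Loupe:** steel at (480,377). The turquoise look-alike is at (428,197).
- **Vial:** loose, with a white cap, at (178,321). The bottles at (222,142), (248,130) and (256,152) and those in the rack are not meant.

```bash
python3 - <<'E'
from h import *
import pickle
c=pickle.load(open("top0.pkl","rb")); P=cloud(c); s=1.4286; 
big=cv2.resize(c["img"],None,fx=3,fy=3,interpolation=cv2.INTER_CUBIC)
def cr(x,y): # center in 800 px
    x=int(x/s*3);y=int(y/s*3); return cv2.resize(big[y-66:y+66,x-66:x+66],(264,264))
L=[(272,383),(384,371),(593,352),(480,377),(178,321),(192,395)]
cv2.imwrite("pics/crops.png",np.vstack([np.hstack([cr(*p) for p in L[:3]]),np.hstack([cr(*p) for p in L[3:]])]))
g=cv2.cvtColor(c["img"],cv2.COLOR_BGR2GRAY)
for n,(x,y),h,r,t in [("long",L[0],22,22,80),("small",L[1],20,16,80),("disc",L[2],24,20,60),("loupe",L[3],18,14,80),("vial",L[4],60,12,80),("petri",L[5],15,22,80),("pad",(484,280),12,40,80),("stand",(322,282),36,55,60),("pen",(435,373),16,25,80),("forc",(323,385),11,30,60)]:
    u=int(x/s);v=int(y/s)
    m=np.zeros_like(g);m[max(0,v-r):v+r,u-r:u+r]=(g[v-r:v+r,u-r:u+r]>t)*255
    k,lab,st,ce=cv2.connectedComponentsWithStats(m); i=1+np.argmax(st[1:,4])
    q=np.argwhere(lab==i); 
    zz=P[lab==i]; zz=zz[:,2]
    w=np.array([ray(c,b,a,h)[:2] for a,b in q],np.float32)
    (cx,cy),(ww,hh),an=cv2.minAreaRect(w)
    print(n,"bbox",st[i],"rect",np.round([cx,cy,ww,hh,an],1),"mean",w.mean(0).round(1),"zmed",np.percentile(zz,[5,50,95]).round(1))
p=P[10:,:,:]; print(ray(c,100/s,445/s,0), ray(c,330/s,270/s,36))
E
```

```text
long bbox [173 258  34  21 527] rect [421.1 130.   73.2  38.   80.6] mean [421.  129.9] zmed [-1.9 20.  24.3]
small bbox [257 250  23  20 294] rect [441.8 -50.3  33.4  47.1  23.1] mean [441.8 -50.2] zmed [-2.3 17.8 22.5]
disc bbox [400 231  30  31 728] rect [ 475.8 -390.1   67.7   70.3   88.1] mean [ 475.4 -390.1] zmed [ 1.  22.5 27. ]
loupe bbox [328 254  16  19 270] rect [ 435.3 -206.4   34.8   42.    89.4] mean [ 435.1 -206. ] zmed [-2.1 14.  19. ]
vial bbox [116 218  18  15 180] rect [514.  273.6  40.2  25.9  64.2] mean [513.8 274.3] zmed [-3.4 42.1 60.5]
petri bbox [119 261  31  31 756] rect [402.1 257.9  69.1  68.7   2.6] mean [402.2 258. ] zmed [ 1.3 13.4 17.9]
pad bbox [ 306  165   66   64 3146] rect [ 593.9 -216.1  135.6  134.6   11. ] mean [ 593.4 -216.4] zmed [ 0.  10.2 14.6]
stand bbox [ 180  171   90   54 4400] rect [584.3  52.3 118.8 206.5   2.7] mean [584.   51.7] zmed [-0.5 26.9 37.5]
pen bbox [300 241   9  41 318] rect [ 439.8 -133.4   18.2   93.3   87. ] mean [ 439.6 -133.5] zmed [-3.5 11.6 17.8]
forc bbox [222 244   8  53 272] rect [418.   48.4 120.1  16.3   1.3] mean [417.4  48.1] zmed [-5.1  0.3 10.1]
[320.49982794 403.86032724   0.        ] [604.13053012  37.85728031  36.        ]
```

View pics/crops.png

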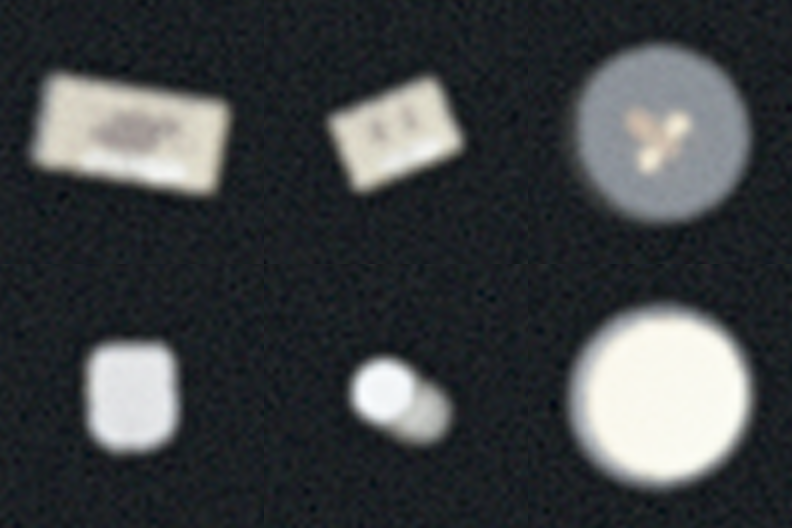

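The crops confirm the choices: long block with one beetle, small block with two, disc with insect at upper right, steel loupe and white-capped vial. Next I hover over the long block.

```bash
cat >> h.py <<'E'
def go(x,y,z,yaw):
    "turn first (roll), then shift in the new tool frame"
    s=manip.read_state(); p=np.array(s["eef_pos"]); yw=s["eef_rot"][2]; t=np.radians(yaw)
    best=None
    for k in(-1,0,1,2):
        r=yw-t+k*np.pi; yn=yw-r; j6=(np.arctan2(y,x)+np.pi/2-yn+np.pi)%(2*np.pi)-np.pi
        if abs(j6)<2.3 and abs(r)<3.2 and (best is None or abs(r)<abs(best[0])): best=(r,yn,j6)
    r,yn,j6=best; d=np.array([x,y,z])-p
    dl=np.array([np.cos(yn)*d[0]+np.sin(yn)*d[1],np.sin(yn)*d[0]-np.cos(yn)*d[1],-d[2]])/1000
    print(f"t={s['clock']:.1f} at {p.round(1)} yaw {np.degrees(yw):.1f} | turn {r:.3f} (j6 {j6:.2f}) then dx,dy,dz {dl.round(4)}")
E
python3 -c "
from h import *
go(421,130,180,80.6)"
```

```text
t=0.1 at [248.4 490.5 204.9] yaw 153.1 | turn 1.266 (j6 0.46) then dx,dy,dz [-0.3274  0.2292  0.0249]
```

Emit:
arm_command(
  plan=[
    [1, 0, 0, 0, 0.158],
    [1, 0, 0, 0, 0.158],
    [1, 0, 0, 0, 0.158],
    [1, 0, 0, 0, 0.158],
    [1, 0, 0, 0, 0.158],
    [1, 0, 0, 0, 0.158],
    [1, 0, 0, 0, 0.158],
    [1, 0, 0, 0, 0.16],
    [1, -0.0327, 0.0229, 0.0025, 0],
    [1, -0.0327, 0.0229, 0.0025, 0],
    [1, -0.0327, 0.0229, 0.0025, 0],
    [1, -0.0327, 0.0229, 0.0025, 0],
    [1, -0.0327, 0.0229, 0.0025, 0],
    [1, -0.0327, 0.0229, 0.0025, 0],
    [1, -0.0327, 0.0229, 0.0025, 0],
    [1, -0.0327, 0.0229, 0.0025, 0],
    [1, -0.0327, 0.0229, 0.0025, 0],
    [1, -0.0327, 0.0229, 0.0025, 0],
    [1, 0, 0, 0, 0],
  ],
  newtons=15,
)

```text
clock: 2.48
eef_pos: [421.5, 129.0, 180.1]
eef_rot: [-3.141, 0.0, 1.404]
wrist_force: [0.1, -0.1, -0.5]
finger_gap: 94.2
finger_force: 0.0
```

```bash
python3 - <<'E'
from h import *
import pickle
go(421,130,180,80.6)
c=cam("wrist"); pickle.dump(c,open("w1.pkl","wb")); cv2.imwrite("pics/w1.png",c["img"]); print(c["eye"],c["orientation"],c["fx"],c["cx"],c["cy"])
E
```

```text
t=2.5 at [421.5 129.  180.1] yaw 80.4 | turn -0.003 (j6 0.46) then dx,dy,dz [ 0.001  -0.0006  0.0001]
[434.37266711 208.06101389 358.16422336] [ 2.86440675e+00  1.58938656e-03 -1.67467170e-01] 369.01311423042597 277.393932116493 208.92277145198256
```

View pics/w1.png

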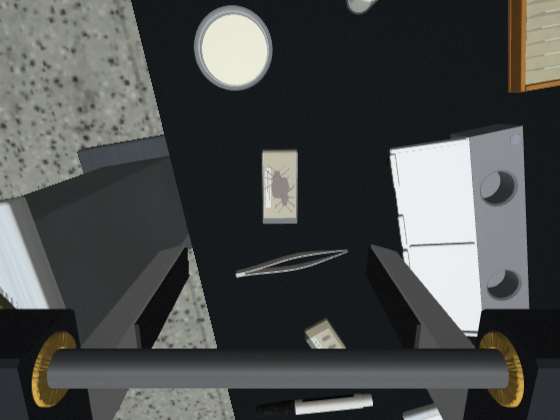

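Wrist view: the long block's top face spans (262,150)–(298,218). The stand's wells are at (498,187) and (504,284), and the rib is at row 243.

```bash
python3 - <<'E'
from h import *
import pickle
c=pickle.load(open("w1.pkl","rb")); g=cv2.cvtColor(c["img"],cv2.COLOR_BGR2GRAY)
P=cloud(c)
def rect(c,u0,v0,u1,v1,h,lo,hi=1e9,P=P):
    sub=P[v0:v1,u0:u1]; m=(sub[...,2]>lo)&(sub[...,2]<hi)
    q=np.argwhere(m); w=np.float32([ray(c,b+u0,a+v0,h)[:2] for a,b in q]); r=cv2.minAreaRect(w)
    print(np.round(r[0]+r[1]+(r[2],),1), "zmed",np.median(sub[m][:,2]).round(1), "xymean",sub[m].mean(0).round(1))
rect(c,240,130,320,240,22,18,28)
print("img corners",[ray(c,*p,22)[:2].round(1) for p in[(262,150),(298,150),(297,218),(263,218)]])
# wells: fit ellipse of dark
for (u,v) in[(498,187),(504,284)]:
    s=g[v-26:v+26,u-26:u+26]; m=(s<95).astype(np.uint8)
    k,l,st,ce=cv2.connectedComponentsWithStats(m); i=1+np.argmax(st[1:,4]); print(st[i],ce[i]+[u-26,v-26],"hull c",ray(c,u-26+st[i][0]+st[i][2]/2-.5,v-26+st[i][1]+st[i][3]/2-.5,36).round(1), P[v-24,u],P[v+24,u])
# deck plane depth points
q=P[130:330,480:530].reshape(-1,3); q=q[(q[:,2]>33)&(q[:,2]<40)]; r=cv2.minAreaRect(q[:,:2].astype(np.float32)); print("deck",r,np.median(q[:,2]))
E
```

```text
[423.2 133.9  67.8  32.7  81.2] zmed 20.8 xymean [423.5 134.1  20.8]
img corners [array([413.4, 170.9]), array([445.6, 165.5]), array([434.8, 101.9]), array([402.9, 107.3])]
[ 11  11  32  34 549] [501.80692168 190.26047359] hull c [616.4 103.6  36. ] [616.12286387 126.86307975  35.92729747] [616.59714841  82.00307829  34.65575712]
[  9  12  32  30 546] [504.82783883 286.54578755] hull c [619.7   7.1  36. ] [622.51292097  31.51152602  33.65430688] [621.49394615 -19.40477688  35.31078852]
deck ((621.7428588867188, 65.2515869140625), (47.36333465576172, 180.37554931640625), 0.23579144477844238) 34.645626391468966
```

```bash
python3 -c "
from h import *
go(423.5,135,6,80.6)"
```

```text
t=2.5 at [421.1 130.  180.2] yaw 80.5 | turn -0.002 (j6 0.47) then dx,dy,dz [0.0053 0.0016 0.1742]
```

Emit:
arm_command(
  plan=[
    [1, 0.0053, 0.0016, 0.034, 0],
    [1, 0, 0, 0.04, 0],
    [1, 0, 0, 0.04, 0],
    [1, 0, 0, 0.03, 0],
    [1, 0, 0, 0.02, 0],
    [1, 0, 0, 0.0102, 0],
    [1, 0, 0, 0, 0],
    [-0.5, 0, 0, 0, 0],
    [-0.5, 0, 0, 0, 0],
    [-0.5, 0, 0, 0, 0],
    [-0.5, 0, 0, 0, 0],
    [-0.5, 0, 0, 0, 0],
    [-0.5, 0, 0, 0, 0],
  ],
  newtons=15,
)

```text
clock: 4.15
eef_pos: [423.5, 135.6, 6.3]
eef_rot: [3.142, -0.0, 1.407]
wrist_force: [-0.2, -0.5, -0.5]
finger_gap: 37.2
finger_force: 0.0
```

Emit:
arm_command(
  plan=[
    [-0.5, 0, 0, 0, 0],
    [-0.5, 0, 0, 0, 0],
    [-0.5, 0, 0, 0, 0],
    [-0.5, 0, 0, -0.02, 0],
    [-0.5, 0, 0, -0.04, 0],
    [-0.5, 0, 0, -0.04, 0],
    [-0.5, 0, 0, -0.04, 0],
    [-0.5, 0, 0, 0, 0],
  ],
)

```text
clock: 5.15
eef_pos: [424.6, 135.9, 148.6]
eef_rot: [3.137, -0.002, 1.407]
wrist_force: [-0.3, -0.0, -0.6]
finger_gap: 33.8
finger_force: 15.0
```

```bash
python3 -c "
from h import *
go(558,5,146,92)"
```

```text
t=5.2 at [424.6 135.9 148.6] yaw 80.6 | turn -0.199 (j6 -0.03) then dx,dy,dz [-0.1355  0.1288  0.0026]
```

Emit:
arm_command(
  plan=[
    [-0.5, 0, 0, 0, -0.1],
    [-0.5, 0, 0, 0, -0.1],
    [-0.5, -0.027, 0.0258, 0, 0],
    [-0.5, -0.027, 0.0258, 0, 0],
    [-0.5, -0.027, 0.0258, 0, 0],
    [-0.5, -0.027, 0.0258, 0, 0],
    [-0.5, -0.027, 0.0258, 0, 0],
    [-0.5, 0, 0, 0, 0],
    [-0.5, 0, 0, 0, 0],
  ],
)

```text
clock: 6.28
eef_pos: [556.5, 5.7, 145.1]
eef_rot: [-3.14, -0.0, 1.607]
wrist_force: [1.0, -0.6, -0.2]
finger_gap: 33.8
finger_force: 15.0
```

```bash
python3 - <<'E'
from h import *
import pickle
go(558,5,146,92)
c=cam("wrist"); pickle.dump(c,open("w2.pkl","wb")); cv2.imwrite("pics/w2.png",c["img"]); print(c["eye"],c["orientation"])
E
```

```text
t=6.3 at [556.5   5.7 145.1] yaw 92.1 | turn 0.001 (j6 -0.03) then dx,dy,dz [-0.0008  0.0015 -0.0009]
[553.51713     85.75628456 323.29469527] [2.86533589 0.00290075 0.03552742]
```

View pics/w2.png

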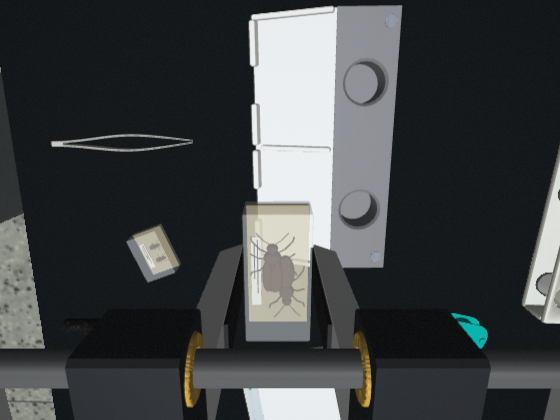

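The wrist view shows the block held square, with deck corners at (402,8) and (384,267). The well rims are centred near (364,83) and (359,208).

```bash
python3 - <<'E'
from h import *
import pickle
c=pickle.load(open("w2.pkl","rb")); P=cloud(c)
f=lambda u,v,h:print((u,v),ray(c,u,v,h)[:2].round(1))
f(402,8,36);f(384,267,36);f(364,83,36);f(359,208.5,36);f(336,10,36);f(332,250,36); f(250,18,20)
c8=c["img"]; print("depth deck",P[100:180,345:380,2].mean() if 0 else np.median(P[120:170,340:385,2]), "near ledge slope z",np.median(P[40:60,262:266,2]))
i=cv2.resize(c8[50:250,240:410],None,fx=3,fy=3,interpolation=cv2.INTER_CUBIC);cv2.imwrite("pics/w2c.png",i)
f(131,238,20);f(161,226,20);f(180,265,20);f(150,281,20)
E
```

```text
(402, 8) [637.6 153.7]
(384, 267) [647.5 -43.4]
(364, 83) [616.  103.1]
(359, 208.5) [621.5   7.1]
(336, 10) [591.5 150.8]
(332, 250) [602.4 -29.7]
(250, 18) [530.  146.8]
depth deck 34.77381647622184 near ledge slope z 13.70149762437481
(131, 238) [428.6 -31.3]
(161, 226) [455.4 -19.2]
(180, 265) [470.6 -55.4]
(150, 281) [442.8 -72.2]
```

View pics/w2c.png

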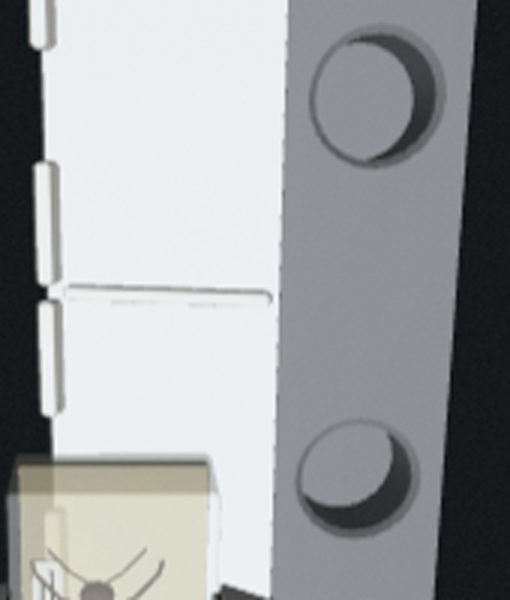

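```bash
cat >> h.py <<'E'
def st(lx,ly,o=(584.5,52.8),a=np.radians(2.8)): return o[0]+lx*np.cos(a)-ly*np.sin(a), o[1]+lx*np.sin(a)+ly*np.cos(a)
E
python3 -c "
from h import *
go(*st(-26,-49),35.5,92.8)"
```

```text
t=6.3 at [556.5   6.  145.5] yaw 92.1 | turn -0.012 (j6 -0.04) then dx,dy,dz [-0.0036  0.0042  0.11  ]
```

Emit:
arm_command(
  plan=[
    [-0.5, -0.0036, 0.0042, 0.03, -0.012],
    [-0.5, 0, 0, 0.03, 0],
    [-0.5, 0, 0, 0.03, 0],
    [-0.5, 0, 0, 0.015, 0],
    [-0.5, 0, 0, 0.005, 0],
    [-0.5, 0, 0, 0, 0],
    [-0.5, 0, 0, 0, 0],
  ],
)

```text
clock: 7.2
eef_pos: [562.0, 1.9, 37.2]
eef_rot: [3.14, 0.0, 1.619]
wrist_force: [-0.1, 0.6, -0.6]
finger_gap: 33.6
finger_force: 15.0
```

Emit:
arm_command(
  plan=[
    [-0.2, 0, 0, 0.001, 0],
    [-0.02, 0, 0, 0, 0],
    [-0.02, 0, 0, 0, 0],
    [-0.02, 0, 0, 0, 0],
    [-0.02, 0, 0, 0, 0],
    [-0.02, 0, 0, -0.01, 0],
    [-0.02, 0, 0, -0.02, 0],
    [-0.02, 0, 0, -0.04, 0],
    [0.3, 0, 0, -0.04, 0],
    [1, 0, 0, -0.02, 0],
    [1, 0, 0, 0, 0],
  ],
)

```text
clock: 8.57
eef_pos: [562.2, 1.9, 167.1]
eef_rot: [3.138, 0.0, 1.619]
wrist_force: [0.1, -0.3, -0.9]
finger_gap: 72.3
finger_force: 0.0
```

```bash
python3 - <<'E'
from h import *
go(450,-44.5,180,20)
c=cam("wrist"); cv2.imwrite("pics/w3.png",c["img"]); print(c["eye"])
t=cam("top"); cv2.imwrite("pics/t3.png",cv2.resize(t["img"][150:300,150:400],(800,480),interpolation=cv2.INTER_CUBIC))
E
```

```text
t=8.6 at [562.2   1.9 167.1] yaw 92.8 | turn 1.270 (j6 1.12) then dx,dy,dz [-0.1213  0.0052 -0.0129]
[557.33394303  81.97884258 345.2068011 ]
```

View pics/w3.png

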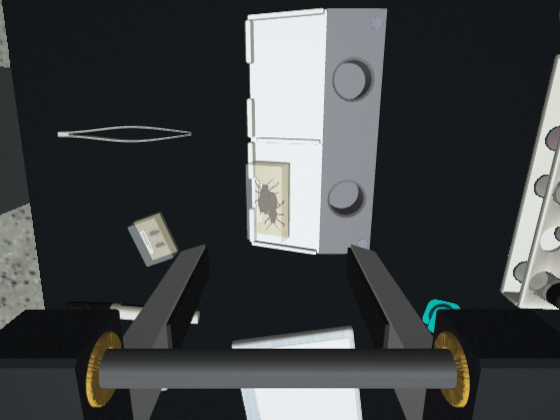

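The long block lies flush on the slope against the ledge at (270,200). Next is the small block at (153,240).

```bash
python3 - <<'E'
from h import *
c=cam("wrist"); P=cloud(c); s=P[200:275,115:190]; m=(s[...,2]>16)&(s[...,2]<25)
q=s[m][:,:2].astype(np.float32); print(m.sum(),cv2.minAreaRect(q),s[m].mean(0))
g=cv2.cvtColor(c["img"],cv2.COLOR_BGR2GRAY)[200:275,115:190]; mm=(g>60)
k,l,stt,ce=cv2.connectedComponentsWithStats(mm.astype(np.uint8)); i=1+np.argmax(stt[1:,4])
for h in(0,20): print(h,cv2.minAreaRect(np.float32([ray(c,b+115,a+200,h)[:2] for a,b in np.argwhere(l==i)])))
t=cam("top"); P=cloud(t); s=P[245:275,250:290]; m=(s[...,2]>15)&(s[...,2]<26); print("top",m.sum(),cv2.minAreaRect(s[m][:,:2].astype(np.float32)))
go(445,-49,120,113.5)
E
```

```text
1298 ((444.12774658203125, -48.493019104003906), (29.528648376464844, 43.172000885009766), 23.443439483642578) [444.17432668 -47.16741977  18.8905197 ]
0 ((449.2462463378906, -59.97745895385742), (48.692928314208984, 66.22607421875), 22.896970748901367)
20 ((455.539794921875, -51.695247650146484), (45.851993560791016, 62.3621940612793), 22.896940231323242)
top 74 ((447.904052734375, -64.80870056152344), (32.87638854980469, 16.332162857055664), 0.5916327834129333)
t=8.8 at [561.1   1.9 164.1] yaw 92.7 | turn -0.362 (j6 -0.52) then dx,dy,dz [-0.0004 -0.1268  0.0441]
```

Emit:
arm_command(
  plan=[
    [1, 0, 0, 0, -0.182],
    [1, 0, 0, 0, -0.18],
    [1, 0, -0.032, 0.011, 0],
    [1, 0, -0.032, 0.011, 0],
    [1, 0, -0.032, 0.011, 0],
    [1, 0, -0.031, 0.011, 0],
    [1, 0, 0, 0, 0],
  ],
)

```text
clock: 9.65
eef_pos: [443.4, -49.1, 120.1]
eef_rot: [-3.139, -0.001, 1.98]
wrist_force: [0.1, 0.9, 0.5]
finger_gap: 93.6
finger_force: 0.0
```

```bash
python3 -c "
from h import *
go(443.8,-48.5,6,113.5)"
```

```text
t=9.7 at [443.4 -49.1 120.1] yaw 113.4 | turn -0.001 (j6 -0.52) then dx,dy,dz [0.0004 0.0006 0.1141]
```

Emit:
arm_command(
  plan=[
    [1, 0, 0, 0.035, 0],
    [1, 0, 0, 0.035, 0],
    [1, 0, 0, 0.03, 0],
    [1, 0, 0, 0.0141, 0],
    [-0.5, 0, 0, 0, 0],
    [-0.6, 0, 0, 0, 0],
    [-0.6, 0, 0, 0, 0],
    [-0.6, 0, 0, 0, 0],
    [-0.6, 0, 0, 0, 0],
    [-0.6, 0, 0, 0, 0],
    [-0.6, 0, 0, 0, 0],
    [-0.6, 0, 0, 0, 0],
    [-0.6, 0, 0, 0, 0],
    [-0.6, 0, 0, 0, 0],
    [-0.6, 0, 0, -0.02, 0],
    [-0.6, 0, 0, -0.04, 0],
    [-0.6, 0, 0, -0.04, 0],
    [-0.6, 0, 0, -0.03, 0],
    [-0.6, 0, 0, 0, 0],
  ],
)

```text
clock: 12.02
eef_pos: [446.0, -48.9, 138.8]
eef_rot: [3.139, 0.002, 1.981]
wrist_force: [0.1, -0.2, -1.5]
finger_gap: 28.8
finger_force: 15.0
```

```bash
python3 -c "
from h import *
go(*st(-29,49),135,92.8)"
```

```text
t=12.0 at [446.  -48.9 138.8] yaw 113.5 | turn 0.361 (j6 0.13) then dx,dy,dz [0.1438 0.1143 0.0038]
```

Emit:
arm_command(
  plan=[
    [-0.6, 0, 0, 0, 0.18],
    [-0.6, 0, 0, 0, 0.181],
    [-0.6, 0.0288, 0.0229, 0, 0],
    [-0.6, 0.0288, 0.0229, 0, 0],
    [-0.6, 0.0288, 0.0229, 0, 0],
    [-0.6, 0.0288, 0.0229, 0, 0],
    [-0.6, 0.0288, 0.0229, 0, 0],
    [-0.6, 0, 0, 0, 0],
    [-0.6, 0, 0, 0, 0],
  ],
)

```text
clock: 13.15
eef_pos: [551.7, 100.3, 135.9]
eef_rot: [-3.14, 0.0, 1.62]
wrist_force: [0.2, 0.1, -0.2]
finger_gap: 29.0
finger_force: 15.0
```

```bash
python3 -c "
from h import *
go(*st(-28.5,49),34.5,92.8)"
```

```text
t=13.2 at [551.7 100.3 135.9] yaw 92.8 | turn 0.000 (j6 0.13) then dx,dy,dz [-1.000e-04  1.900e-03  1.014e-01]
```

Emit:
arm_command(
  plan=[
    [-0.6, 0, 0.0019, 0.03, 0],
    [-0.6, 0, 0, 0.03, 0],
    [-0.6, 0, 0, 0.03, 0],
    [-0.6, 0, 0, 0.0114, 0],
    [-0.6, 0, 0, 0, 0],
    [-0.6, 0, 0, 0, 0],
    [-0.3, 0, 0, 0, 0],
    [-0.13, 0, 0, 0, 0],
    [-0.13, 0, 0, 0, 0],
    [-0.13, 0, 0, 0, 0],
    [-0.13, 0, 0, 0, 0],
    [-0.13, 0, 0, -0.01, 0],
    [-0.13, 0, 0, -0.02, 0],
    [-0.13, 0, 0, -0.04, 0],
    [0.3, 0, 0, -0.04, 0],
    [1, 0, 0, -0.02, 0],
    [1, 0, 0, 0, 0],
  ],
)

```text
clock: 15.28
eef_pos: [554.9, 100.9, 167.6]
eef_rot: [3.138, -0.0, 1.62]
wrist_force: [-0.1, -0.1, -0.1]
finger_gap: 67.5
finger_force: 0.0
```

```bash
python3 - <<'E'
from h import *
c=cam("wrist"); cv2.imwrite("pics/w4.png",c["img"]); P=cloud(c); 
m=(P[...,2]>40)&(P[...,2]<75)&(P[...,1]>200)&(P[...,1]<330)&(P[...,0]>450)&(P[...,0]<560)
if m.sum(): print(m.sum(),P[m].mean(0), P[m].min(0),P[m].max(0)); q=P[m]; print(np.median(q[q[:,2]>55],0),(q[:,2]>55).sum())
go(505,276,135,60)
E
```

```text
t=15.3 at [554.3 100.8 166. ] yaw 92.8 | turn 0.573 (j6 1.02) then dx,dy,dz [ 0.127  -0.1303  0.031 ]
```

View pics/w4.png

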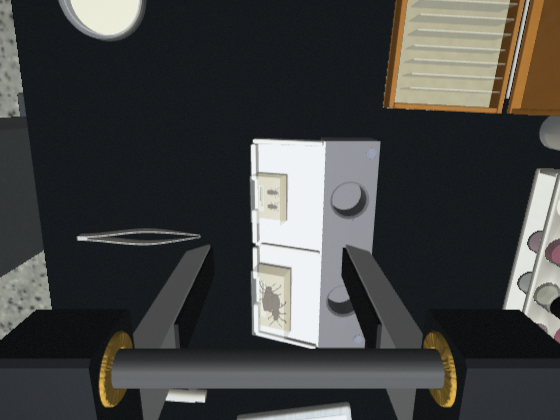

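Both blocks lie on the slope against the ledge: small at (272,196), long at (273,298). Now the vial.

```bash
python3 - <<'E'
from h import *
import pickle
c=pickle.load(open("top0.pkl","rb")); print(ray(c,122.5,223.7,60))
go(505,245,165,92.8)
E
```

```text
[516.64510523 278.8870951   60.        ]
t=15.3 at [554.3 100.8 166. ] yaw 92.8 | turn 0.000 (j6 0.40) then dx,dy,dz [ 0.1464 -0.0422  0.001 ]
```

Emit:
arm_command(
  plan=[
    [1, 0.03, -0.0082, 0, 0],
    [1, 0.03, -0.0082, 0, 0],
    [1, 0.03, -0.0082, 0, 0],
    [1, 0.03, -0.0082, 0, 0],
    [1, 0.026, -0.0082, 0, 0],
    [1, 0, 0, 0, 0],
    [1, 0, 0, 0, 0],
  ],
)

```text
clock: 16.2
eef_pos: [506.2, 244.0, 165.0]
eef_rot: [-3.141, 0.001, 1.62]
wrist_force: [0.9, 0.4, 0.8]
finger_gap: 94.3
finger_force: 0.0
```

```bash
python3 - <<'E'
from h import *
c=cam("wrist"); P=cloud(c); 
m=(P[...,2]>55)&(P[...,2]<66)&(abs(P[...,1]-280)<30)&(abs(P[...,0]-515)<30)
v,u=np.where(m); q=P[m]; print(m.sum(),q.min(0),q.max(0),np.median(q,0))
if m.sum():
    (uc,vc),r=cv2.minEnclosingCircle(np.float32(np.c_[u,v])); print(uc,vc,r,ray(c,uc,vc,60))
cv2.imwrite("pics/w5.png",c["img"]); go(515,278,120,92.8)
E
```

```text
595 [508.39332084 272.10235207  55.01576125] [528.95478984 293.26432304  60.77367974] [518.68429279 283.11382738  58.66144918]
297.13043212890625 160.2463836669922 13.800094604492188 [518.57066671 283.32870186  60.        ]
t=16.2 at [506.3 243.8 165.2] yaw 92.8 | turn -0.001 (j6 0.45) then dx,dy,dz [0.0337 0.0103 0.0452]
```

View pics/w5.png

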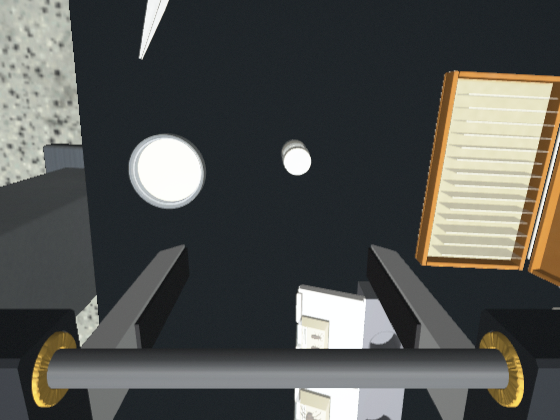

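The vial cap is at (297,160), giving (518.6, 283.3).

```bash
python3 -c "
from h import *
go(518.2,282.8,27,92.8)"
```

```text
t=16.2 at [506.3 243.8 165.2] yaw 92.8 | turn -0.001 (j6 0.45) then dx,dy,dz [0.0384 0.0138 0.1382]
```

Emit:
arm_command(
  plan=[
    [1, 0.0192, 0.0069, 0, 0],
    [1, 0.0192, 0.0069, 0, 0],
    [1, 0, 0, 0.035, 0],
    [1, 0, 0, 0.035, 0],
    [1, 0, 0, 0.035, 0],
    [1, 0, 0, 0.0332, 0],
    [1, 0, 0, 0, 0],
    [-0.5, 0, 0, 0, 0],
    [-0.7, 0, 0, 0, 0],
    [-0.7, 0, 0, 0, 0],
    [-0.7, 0, 0, 0, 0],
    [-0.7, 0, 0, 0, 0],
    [-0.7, 0, 0, 0, 0],
    [-0.7, 0, 0, 0, 0],
    [-0.7, 0, 0, 0, 0],
    [-0.7, 0, 0, 0, 0],
    [-0.7, 0, 0, 0, 0],
    [-0.7, 0, 0, 0, 0],
  ],
  newtons=12,
)

```text
clock: 18.5
eef_pos: [518.1, 283.6, 27.5]
eef_rot: [-3.142, 0.0, 1.62]
wrist_force: [-0.0, 0.8, 0.5]
finger_gap: 22.6
finger_force: 12.0
```

Emit:
arm_command(
  plan=[
    [-0.7, 0, 0, 0, 0],
    [-0.7, 0, 0, -0.02, 0],
    [-0.7, 0, 0, -0.03, 0],
    [-0.7, 0, 0, -0.03, 0],
    [-0.7, 0, 0, -0.02, 0],
    [-0.7, 0, 0, 0, 0],
  ],
)

```text
clock: 19.25
eef_pos: [518.9, 284.0, 130.1]
eef_rot: [3.138, -0.002, 1.62]
wrist_force: [-0.4, -0.2, 0.5]
finger_gap: 21.9
finger_force: 12.0
```

```bash
python3 - <<'E'
from h import *
go(*st(35,49),125,92.8)
c=cam("wrist"); P=cloud(c); cv2.imwrite("pics/w6.png",c["img"][120:420]); s=manip.read_state(); z=s["eef_pos"][2]
m=(P[...,2]>z+15)&(P[...,2]<z+50)&(abs(P[...,1]-283)<22)&(abs(P[...,0]-518)<11); q=P[m]
q=q[q[:,2]>q[:,2].max()-4]; print(m.sum(),len(q),q.min(0),q.max(0),np.median(q,0))
E
```

```text
t=19.2 at [518.9 284.  130.1] yaw 92.8 | turn 0.000 (j6 0.12) then dx,dy,dz [-0.1852  0.0893  0.0051]
2475 23 [507.00642731 275.74183008 174.61382079] [528.9778179  293.54700806 178.44613664] [507.21844358 280.69776173 175.98855892]
```

View pics/w6.png

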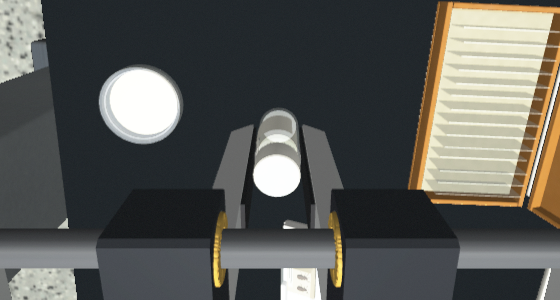

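The vial is held upright, with its cap centre at (277,294) in the full image. I'll check its offset from the TCP along the tool's x axis.

```bash
python3 - <<'E'
from h import *
c=cam("wrist"); s=manip.read_state(); print(s["eef_pos"],ray(c,277,294,s["eef_pos"][2]+33), st(35,49))
go(*st(35,49),110,92.8)
E
```

```text
[517.93590952 283.57760116 127.46938546] [517.4949347  283.41711604 160.46938546] (np.float64(617.0645760869652), np.float64(103.45124267257674))
t=19.4 at [517.9 283.6 127.5] yaw 92.8 | turn 0.000 (j6 0.12) then dx,dy,dz [-0.1848  0.0902  0.0175]
```

Emit:
arm_command(
  plan=[
    [-0.7, -0.0264, 0.0129, 0, 0],
    [-0.7, -0.0264, 0.0129, 0, 0],
    [-0.7, -0.0264, 0.0129, 0, 0],
    [-0.7, -0.0264, 0.0129, 0, 0],
    [-0.7, -0.0264, 0.0129, 0, 0],
    [-0.7, -0.0264, 0.0129, 0, 0],
    [-0.7, -0.0264, 0.0128, 0, 0],
    [-0.7, 0, 0, 0.02, 0],
    [-0.7, 0, 0, 0.02, 0],
    [-0.7, 0, 0, 0, 0],
    [-0.7, 0, 0, 0, 0],
  ],
)

```text
clock: 20.72
eef_pos: [617.4, 103.6, 87.9]
eef_rot: [3.141, -0.0, 1.62]
wrist_force: [-0.0, -0.3, 0.1]
finger_gap: 22.2
finger_force: 12.0
```

```bash
python3 - <<'E'
from h import *
go(*st(35,49),39.5,92.8)
c=cam("wrist"); cv2.imwrite("pics/w7.png",cv2.resize(c["img"][180:400,180:400],(660,660))[:600])
import pickle; pickle.dump(c,open("w7.pkl","wb"))
E
```

```text
t=20.7 at [617.4 103.6  87.9] yaw 92.8 | turn 0.000 (j6 0.12) then dx,dy,dz [-0.0001 -0.0003  0.0484]
```

View pics/w7.png

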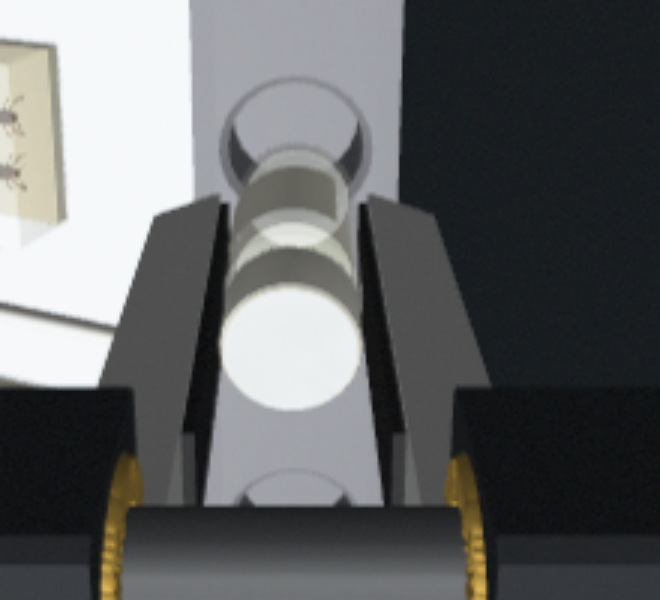

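The vial hangs over the well. The rim centre is near (278.7,228) in the full image.

```bash
python3 - <<'E'
from h import *
import pickle
c=pickle.load(open("w7.pkl","rb")); 
for p in[(278.5,206),(253.3,228),(303.7,228),(278.5,228)]: print(ray(c,*p,36).round(1))
print("cap",ray(c,277,180+346/3,121))
E
```

```text
[616.6 120.4  36. ]
[600.8 104.6  36. ]
[633.9 106.2  36. ]
[617.3 105.4  36. ]
cap [616.61277199 103.22460958 121.        ]
```

Emit:
arm_command(
  plan=[
    [-0.7, 0.0006, 0.0005, 0.01, 0],
    [-0.7, 0, 0, 0.012, 0],
    [-0.7, 0, 0, 0.012, 0],
    [-0.7, 0, 0, 0.008, 0],
    [-0.7, 0, 0, 0.006, 0],
    [-0.7, 0, 0, 0, 0],
    [-0.7, 0, 0, 0, 0],
  ],
)

```text
clock: 21.65
eef_pos: [617.7, 104.1, 39.6]
eef_rot: [3.142, -0.0, 1.62]
wrist_force: [-0.2, -0.3, -1.2]
finger_gap: 22.3
finger_force: 12.0
```

Emit:
arm_command(
  plan=[
    [-0.45, 0, 0, 0, 0],
    [-0.28, 0, 0, 0, 0],
    [-0.28, 0, 0, 0, 0],
    [-0.28, 0, 0, 0, 0],
    [-0.28, 0, 0, -0.01, 0],
    [-0.28, 0, 0, -0.03, 0],
    [-0.28, 0, 0, -0.04, 0],
    [-0.28, 0, 0, -0.04, 0],
    [0, 0, 0, -0.03, 0],
    [1, 0, 0, 0, 0],
  ],
)

```text
clock: 22.9
eef_pos: [618.6, 104.2, 192.6]
eef_rot: [3.137, -0.0, 1.62]
wrist_force: [0.3, -0.9, -0.7]
finger_gap: 50.4
finger_force: 0.0
```

```bash
python3 - <<'E'
from h import *
c=cam("wrist"); P=cloud(c); m=(P[...,2]>60)&(P[...,2]<80)&(abs(P[...,1]-104)<25)&(abs(P[...,0]-617)<25)
print(m.sum(),np.median(P[m],0))
go(475,-380,185,92.8); go(475,-380,185,50)
E
```

```text
537 [617.61692822 104.8261391   70.56862747]
t=22.9 at [617.9 104.1 190.4] yaw 92.8 | turn 0.000 (j6 -0.72) then dx,dy,dz [-0.4766 -0.1664  0.0054]
t=22.9 at [617.9 104.1 190.4] yaw 92.8 | turn 0.747 (j6 0.02) then dx,dy,dz [-0.4627  0.2017  0.0054]
```

The vial is fully down, with its top at about 71 mm. On to the disc.

Emit:
arm_command(
  plan=[
    [1, -0.0367, -0.0128, 0, 0],
    [1, -0.0367, -0.0128, 0, 0],
    [1, -0.0367, -0.0128, 0, 0],
    [1, -0.0367, -0.0128, 0, 0],
    [1, -0.0367, -0.0128, 0, 0],
    [1, -0.0367, -0.0128, 0, 0],
    [1, -0.0367, -0.0128, 0, 0],
    [1, -0.0367, -0.0128, 0, 0],
    [1, -0.0367, -0.0128, 0, 0],
    [1, -0.0367, -0.0128, 0, 0],
    [1, -0.0367, -0.0128, 0, 0],
    [1, -0.0367, -0.0128, 0, 0],
    [1, -0.0367, -0.0128, 0, 0],
    [1, 0, 0, 0, 0],
    [1, 0, 0, 0, 0],
  ],
)

```text
clock: 24.82
eef_pos: [474.8, -379.8, 188.6]
eef_rot: [-3.141, -0.001, 1.62]
wrist_force: [-0.4, 1.1, -0.2]
finger_gap: 93.7
finger_force: 0.0
```

```bash
python3 - <<'E'
from h import *
import pickle
c=cam("wrist"); P=cloud(c); pickle.dump(c,open("w8.pkl","wb")); cv2.imwrite("pics/w8.png",c["img"])
m=(P[...,2]>17)&(P[...,2]<30)&(abs(P[...,1]+390)<45)&(abs(P[...,0]-475)<45)
q=P[m]; print(m.sum(),cv2.minEnclosingCircle(q[:,:2].astype(np.float32)),q.mean(0))
go(475.6,-390,10,92.8)
E
```

```text
3578 ((477.6057434082031, -390.2041320800781), 33.18682861328125) [ 477.46816951 -388.96687759   22.77969899]
t=24.9 at [ 475.1 -379.5  188.9] yaw 92.9 | turn 0.001 (j6 -0.74) then dx,dy,dz [-0.0105 -0.      0.1789]
```

View pics/w8.png

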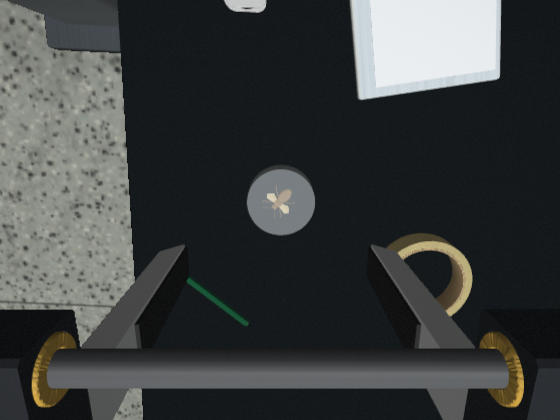

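The disc is at (281,202), giving (477,-390), and the tape and pencil are clear of the fingers.

Emit:
arm_command(
  plan=[
    [1, -0.0105, 0.0018, 0.03, 0],
    [1, 0, 0, 0.04, 0],
    [1, 0, 0, 0.04, 0],
    [1, 0, 0, 0.04, 0],
    [1, 0, 0, 0.025, 0],
    [1, 0, 0, 0.0079, 0],
    [1, 0, 0, 0, 0],
    [0.3, 0, 0, 0, 0],
    [0.3, 0, 0, 0, 0],
    [0.3, 0, 0, 0, 0],
    [0.3, 0, 0, 0, 0],
    [0.3, 0, 0, 0, 0],
    [0.3, 0, 0, 0, 0],
    [0.3, 0, 0, 0, 0],
    [0.3, 0, 0, -0.02, 0],
    [0.3, 0, 0, -0.04, 0],
    [0.3, 0, 0, -0.04, 0],
    [0.3, 0, 0, -0.02, 0],
    [0.3, 0, 0, 0, 0],
  ],
  newtons=20,
)

```text
clock: 27.25
eef_pos: [477.7, -391.4, 129.0]
eef_rot: [3.139, 0.003, 1.62]
wrist_force: [-0.5, -0.1, -0.7]
finger_gap: 66.3
finger_force: 20.0
```

```bash
python3 - <<'E'
from h import *
s=manip.read_state(); p=s["eef_pos"]
c=cam("wrist"); P=cloud(c); cv2.imwrite("pics/w9.png",c["img"])
m=(P[...,2]>p[2]+10)&(P[...,2]<p[2]+24)&(abs(P[...,1]-p[1])<40)&(abs(P[...,0]-p[0])<30)
q=P[m]; print(p,m.sum(),q.min(0),q.max(0),q.mean(0)) 
go(594,-216,125,92.8)
E
```

```text
[ 477.72481162 -391.437356    129.00181418] 13223 [ 447.72632293 -423.47495637  139.01264931] [ 507.72317177 -357.20980167  146.84467155] [ 477.26648734 -388.31049934  144.60073785]
t=27.3 at [ 477.2 -391.   127.2] yaw 92.8 | turn 0.000 (j6 -0.40) then dx,dy,dz [0.1691 0.1252 0.0022]
```

Emit:
arm_command(
  plan=[
    [0.3, 0.026, 0.031, 0, 0],
    [0.3, 0.026, 0.031, 0, 0],
    [0.3, 0.026, 0.031, 0, 0],
    [0.3, 0.026, 0.0315, 0, 0],
    [0.3, 0, 0, 0, 0],
    [0.3, 0, 0, 0, 0],
  ],
)

```text
clock: 28.05
eef_pos: [595.8, -281.2, 125.6]
eef_rot: [-3.14, -0.001, 1.62]
wrist_force: [-0.7, -1.0, -1.0]
finger_gap: 66.3
finger_force: 20.0
```

```bash
python3 - <<'E'
from h import *
c=cam("wrist"); P=cloud(c); cv2.imwrite("pics/w10.png",c["img"])
m=(P[...,2]>7)&(P[...,2]<18)&(abs(P[...,1]+216)<95)&(abs(P[...,0]-594)<95)
q=P[m]; print(m.sum(),cv2.minAreaRect(q[:,:2].astype(np.float32)),q.mean(0)) 
go(594,-216,125,92.8)
E
```

```text
27755 ((597.0904541015625, -215.09078979492188), (130.71133422851562, 129.5332489013672), 11.020747184753418) [ 596.57614136 -210.24519292   10.52618348]
t=28.1 at [ 595.6 -281.6  125.9] yaw 92.8 | turn -0.001 (j6 -0.40) then dx,dy,dz [0.0656 0.0016 0.0009]
```

View pics/w10.png

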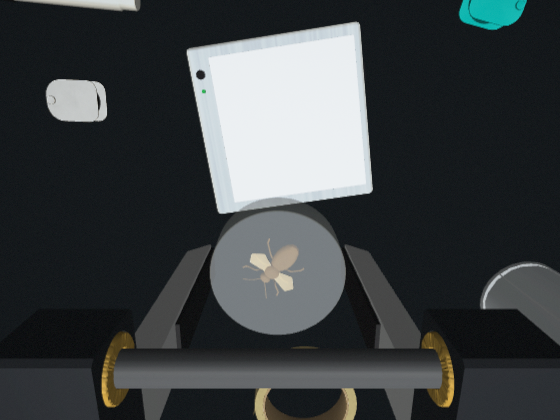

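The pad corners are at (188,50), (357,23), (371,190) and (220,213). The depth rectangle is 130x130 with its centre at (597,-215).

```bash
python3 -c "
from h import *
go(596.4,-216.1,18.3,92.8)"
```

```text
t=28.1 at [ 595.6 -281.6  125.9] yaw 92.8 | turn -0.001 (j6 -0.40) then dx,dy,dz [0.0654 0.004  0.1076]
```

Emit:
arm_command(
  plan=[
    [0.3, 0.0327, 0.002, 0, 0],
    [0.3, 0.0327, 0.002, 0, 0],
    [0.3, 0, 0, 0.03, 0],
    [0.3, 0, 0, 0.03, 0],
    [0.3, 0, 0, 0.025, 0],
    [0.3, 0, 0, 0.015, 0],
    [0.3, 0, 0, 0.004, 0],
    [0.3, 0, 0, 0, 0],
    [0.3, 0, 0, 0, 0],
  ],
)

```text
clock: 29.22
eef_pos: [597.7, -215.7, 23.6]
eef_rot: [3.14, 0.001, 1.62]
wrist_force: [0.8, 0.3, -0.1]
finger_gap: 66.7
finger_force: 20.0
```

```bash
python3 -c "
from h import *
s=manip.read_state(); print(s['wrist_force'])
go(596.4,-216.1,18,92.8)"
```

```text
[ 0.79890843  0.25640133 -0.09891516]
t=29.2 at [ 597.7 -215.7   23.6] yaw 92.8 | turn 0.000 (j6 -0.40) then dx,dy,dz [-0.0004 -0.0013  0.0056]
```

Emit:
arm_command(
  plan=[
    [0.3, 0, -0.001, 0.003, 0],
    [0.3, 0, 0, 0.0018, 0],
    [0.3, 0, 0, 0, 0],
    [0.3, 0, 0, 0, 0],
  ],
)

```text
clock: 29.72
eef_pos: [596.3, -215.6, 19.0]
eef_rot: [3.141, 0.0, 1.62]
wrist_force: [-5.3, 1.6, 11.0]
finger_gap: 66.2
finger_force: 20.0
```

Emit:
arm_command(
  plan=[
    [0.45, 0, 0, -0.0005, 0],
    [0.6, 0, 0, 0, 0],
    [1, 0, 0, 0, 0],
    [1, 0, 0, 0, 0],
    [1, 0, 0, 0, 0],
    [1, 0, 0, -0.02, 0],
    [1, 0, 0, -0.04, 0],
    [1, 0, 0, -0.04, 0],
    [1, 0, 0, -0.04, 0],
    [1, 0, 0, -0.03, 0],
    [1, 0, 0, 0, 0],
    [1, 0, 0, 0, 0],
  ],
)

```text
clock: 31.22
eef_pos: [595.9, -215.3, 187.9]
eef_rot: [-3.141, -0.0, 1.62]
wrist_force: [-0.1, -0.3, -0.0]
finger_gap: 94.3
finger_force: 0.0
```

```bash
python3 - <<'E'
from h import *
c=cam("wrist"); P=cloud(c); cv2.imwrite("pics/w11.png",c["img"])
m=(P[...,2]>30)&(P[...,2]<45)&(abs(P[...,1]+216)<45)&(abs(P[...,0]-596)<45)
q=P[m]; print("disc",m.sum(),cv2.minEnclosingCircle(q[:,:2].astype(np.float32)),np.median(q,0))
m=(P[...,2]>5)&(P[...,2]<20)&(abs(P[...,1]+216)<95)&(abs(P[...,0]-594)<95)
print("pad",cv2.minAreaRect(P[m][:,:2].astype(np.float32)))
m=(P[...,2]>12)&(P[...,2]<24)&(abs(P[...,1]+206)<35)&(abs(P[...,0]-435)<35)
q=P[m]; print("loupe",m.sum(), m.sum() and cv2.minAreaRect(q[:,:2].astype(np.float32)))
go(435,-230,150,2)
E
```

```text
disc 3924 ((595.55029296875, -214.6113739013672), 33.17085266113281) [ 595.51614278 -213.436072     34.808742  ]
pad ((596.9069213867188, -215.07638549804688), (131.0281982421875, 130.07870483398438), 10.893814086914062)
loupe 1123 ((436.36181640625, -205.3623504638672), (29.886804580688477, 38.33930587768555), 89.716064453125)
t=31.3 at [ 595.8 -215.3  187.4] yaw 92.8 | turn -1.557 (j6 -2.09) then dx,dy,dz [ 0.1612 -0.009   0.0374]
```

View pics/w11.png

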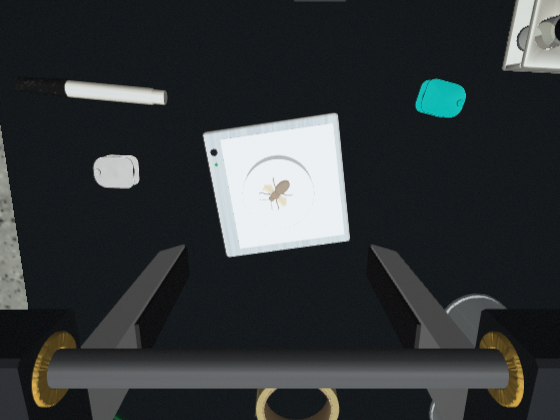

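The disc is centred on the pad to within 1.4 mm. The steel loupe is at (116,171), giving (436,-205), width along y. I'll keep the fingers part open because of the pen.

Emit:
arm_command(
  plan=[
    [0.28, 0, 0, 0, 0.18],
    [0.28, 0, 0, 0, 0.18],
    [0.28, 0, 0, 0, 0.18],
    [0.28, 0, 0, 0, 0.18],
    [0.28, 0, 0, 0, 0.18],
    [0.28, 0, 0, 0, 0.18],
    [0.28, 0, 0, 0, 0.18],
    [0.28, 0, 0, 0, 0.18],
    [0.28, 0, 0, 0, 0.185],
    [0.28, -0.032, -0.002, 0.01, 0],
    [0.28, -0.032, -0.002, 0.01, 0],
    [0.28, -0.032, -0.002, 0.01, 0],
    [0.28, -0.032, -0.002, 0.01, 0],
    [0.28, -0.032, -0.002, 0.01, 0],
    [0.28, 0, 0, 0, 0],
    [0.28, 0, 0, 0, 0],
  ],
  newtons=15,
)

```text
clock: 33.28
eef_pos: [436.8, -204.8, 138.3]
eef_rot: [-3.142, -0.0, -0.005]
wrist_force: [0.0, 0.9, 0.2]
finger_gap: 60.2
finger_force: 0.0
```

```bash
python3 - <<'E'
from h import *
c=cam("wrist"); P=cloud(c)
m=(P[...,2]>12)&(P[...,2]<24)&(abs(P[...,1]+206)<35)&(abs(P[...,0]-435)<35)
q=P[m]; print("loupe",m.sum(), m.sum() and cv2.minAreaRect(q[:,:2].astype(np.float32)))
go(436,-205.6,4,-0.2)
E
```

```text
loupe 1431 ((436.7927551269531, -205.8958282470703), (37.68708801269531, 29.845630645751953), 0.5897047519683838)
t=33.3 at [ 437.  -204.8  138.4] yaw -0.3 | turn -0.002 (j6 1.13) then dx,dy,dz [-0.001   0.0008  0.1344]
```

Emit:
arm_command(
  plan=[
    [0.28, -0.0004, 0.0008, 0.035, 0],
    [0.28, 0, 0, 0.035, 0],
    [0.28, 0, 0, 0.035, 0],
    [0.28, 0, 0, 0.02, 0],
    [0.28, 0, 0, 0.0094, 0],
    [0.28, 0, 0, 0, 0],
    [-0.6, 0, 0, 0, 0],
    [-0.6, 0, 0, 0, 0],
    [-0.6, 0, 0, 0, 0],
    [-0.6, 0, 0, 0, 0],
    [-0.6, 0, 0, 0, 0],
    [-0.6, 0, 0, 0, 0],
    [-0.6, 0, 0, 0, 0],
    [-0.6, 0, 0, -0.02, 0],
    [-0.6, 0, 0, -0.04, 0],
    [-0.6, 0, 0, -0.04, 0],
    [-0.6, 0, 0, -0.02, 0],
    [-0.6, 0, 0, 0, 0],
  ],
)

```text
clock: 35.58
eef_pos: [436.3, -205.7, 124.8]
eef_rot: [3.141, -0.002, -0.005]
wrist_force: [-0.1, 0.0, -0.6]
finger_gap: 29.5
finger_force: 15.0
```

```bash
python3 - <<'E'
from h import *
s=manip.read_state(); p=s["eef_pos"]
c=cam("wrist"); P=cloud(c)
m=(P[...,2]>p[2]+10)&(P[...,2]<p[2]+19)&(abs(P[...,1]-p[1])<13)&(abs(P[...,0]-p[0])<30)
q=P[m]; print(m.sum(),p,q.min(0),q.max(0))
go(595.8,-214.9,120,-0.3)
E
```

```text
3447 [ 436.3400698  -205.71342018  124.79801298] [ 418.20935516 -218.70329669  134.79808185] [ 456.57619173 -192.71833092  139.68098801]
t=35.6 at [ 435.8 -205.4  123.6] yaw -0.3 | turn -0.000 (j6 1.23) then dx,dy,dz [0.1601 0.0086 0.0036]
```

Emit:
arm_command(
  plan=[
    [-0.6, 0.032, 0.0018, 0, 0],
    [-0.6, 0.032, 0.0018, 0, 0],
    [-0.6, 0.032, 0.0018, 0, 0],
    [-0.6, 0.032, 0.0018, 0, 0],
    [-0.6, 0.0307, 0.0019, 0, 0],
    [-0.6, 0, 0, 0.03, 0],
    [-0.6, 0, 0, 0.03, 0],
    [-0.6, 0, 0, 0.015, 0],
    [-0.6, 0, 0, 0, 0],
    [-0.6, 0, 0, 0, 0],
  ],
)

```text
clock: 36.88
eef_pos: [595.0, -215.6, 49.9]
eef_rot: [3.141, -0.001, -0.005]
wrist_force: [-0.2, 0.4, 0.3]
finger_gap: 29.5
finger_force: 15.0
```

```bash
python3 -c "
from h import *
go(594.6,-214.7,40.5,-0.3)"
```

```text
t=36.9 at [ 595.  -215.6   49.9] yaw -0.3 | turn 0.000 (j6 1.23) then dx,dy,dz [-0.0004 -0.0009  0.0094]
```

Emit:
arm_command(
  plan=[
    [-0.6, -0.0003, -0.0005, 0.005, 0],
    [-0.6, 0, 0, 0.003, 0],
    [-0.6, 0, 0, 0.001, 0],
    [-0.6, 0, 0, 0, 0],
    [-0.6, 0, 0, 0, 0],
  ],
)

```text
clock: 37.5
eef_pos: [594.4, -214.9, 40.3]
eef_rot: [3.141, -0.0, -0.005]
wrist_force: [-2.2, 1.6, 4.2]
finger_gap: 29.4
finger_force: 15.0
```

Contact on the disc. I release, retreat upward and check.

Emit:
arm_command(
  plan=[
    [-0.3, 0, 0, 0, 0],
    [0, 0, 0, 0, 0],
    [0, 0, 0, 0, 0],
    [0, 0, 0, 0, 0],
    [0, 0, 0, -0.01, 0],
    [0, 0, 0, -0.03, 0],
    [0, 0, 0, -0.04, 0],
    [0, 0, 0, -0.04, 0],
    [0.5, 0, 0, -0.04, 0],
    [0.5, 0, 0, 0, 0],
    [0.5, 0, 0, 0, 0],
  ],
)

```text
clock: 38.88
eef_pos: [594.0, -214.8, 199.6]
eef_rot: [-3.141, 0.0, -0.005]
wrist_force: [-0.3, 0.6, 0.0]
finger_gap: 69.9
finger_force: 0.0
```

```bash
python3 - <<'E'
from h import *
print(manip.read_state()["eef_pos"])
c=cam("wrist"); P=cloud(c); a=P.reshape(-1,3)
def box(n,lo,hi,x,y,r):
    q=a[(a[:,2]>lo)&(a[:,2]<hi)&(abs(a[:,0]-x)<r)&(abs(a[:,1]-y)<r)]
    if len(q): print(n,len(q),np.round(sum(cv2.minAreaRect(q[:,:2].astype(np.float32))[:2],()),1),np.percentile(q[:,2],[5,50,95]).round(1))
    else: print(n,0)
box("loupe",46,62,596,-215,40); box("disc",29,42,596,-215,45)
c=cam("top"); a=cloud(c).reshape(-1,3)
box("T vial",62,80,617,104,25); box("T loupe",46,62,596,-215,40); box("T pad+disc",28,45,596,-215,45)
for n,ly in(("small",49),("long",-49)):
    x,y=st(-25,ly); q=a[(abs(a[:,0]-x)<50)&(abs(a[:,1]-y)<46)]
    l=np.array([[np.cos(np.radians(2.8)),np.sin(np.radians(2.8))],[-np.sin(np.radians(2.8)),np.cos(np.radians(2.8))]])@(q[:,:2]-[584.5,52.8]).T
    hh=q[:,2]-(13+(l[0]+45)*.404); k=(hh>14)&(l[0]<5)&(l[0]>-50); print(n,k.sum(),"local x",l[0][k].min().round(1),l[0][k].max().round(1),"y",l[1][k].min().round(1),l[1][k].max().round(1),"h/cos",np.median(hh[k])*.927)
E
```

```text
[ 593.99293536 -214.81953207  199.61792732]
loupe 1223 [ 595.2 -214.7   29.3   36.9] [50.1 51.3 52.6]
disc 2474 [ 596.3 -215.3   65.6   65.5] [33.5 34.9 36.2]
T vial 71 [616.9 101.6  20.9  19.5] [65.3 69.9 74.1]
T loupe 0
T pad+disc 0
small 215 local x -50.0 -23.2 y 26.5 69.3 h/cos 18.777051692431932
long 390 local x -50.0 -19.4 y -88.3 -20.7 h/cos 20.53235337978683
```

```bash
python3 -c "
from cell import ticket
print(ticket.sign_off())"
```

```text
the job is handed in; nothing more can be done
None
```

The station is set up and handed in at about 39 s of the 128 s: both blocks lie against the ledge in their bays, the vial is down in the well behind the small block, and the disc is on the light pad with the loupe on its middle, each within about 1.5 mm of centre by depth measurement.

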